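Set the safety ruler against the glass block for tracing

TASK

Slide the lid of the wooden instrument box fully open, take out the aluminium safety ruler and lay it flat on the paper with one of its long edges flush against the glass block's long face on the side away from the ray box, reaching past both ends of that face, ready for tracing. The block stands where the light ray needs it, so do not push it out of place, and leave the other things on the bench where they are.

Things in the scene. Friction and masses are not known exactly. Their poses are not given: they have to be found in the camera images.
- box: Fixed wooden box 112 x 202 x 40 mm (x, y, z), origin at its underside centre. Lid slides out over its -y end, which looks to the robot's right (+-0.25 rad). Floor 5 mm, long walls 8 mm thick, 40 mm high. Ruler compartment: x -48 to 48, y -65 to 93 mm; at its -y end a 29.5 mm high partition, then a small compartment (rubber, sharpener) and the 29.5 mm high -y end wall.
- lid (a joint): Flat 5 mm thick slide lid in grooves of the box's long walls; underside 30 mm, top 35 mm above the bench. Value in m: 0 shut, 0.17 fully open at its stop; it grows as the lid moves along the box's -y and stays where it is left. Starts shut or up to 40 mm open. Friction about 1.5 N.
- lid_pull (a point): Top centre of the wooden pull strip on the lid: 60 mm long along box x, 12 mm thick along the sliding direction (box y), 16 mm high above the lid; its top is 51 mm above the bench. With the lid shut it is at box x = 0, y = -83 mm.
- ruler: Loose aluminium safety ruler, 75 to 125 g: flat strip 150 mm long (x), 60 mm wide (y), 4 mm thick, with an upright ridge along its whole centre line, 10 mm thick (y) and 14 mm high (18 mm in all). Both long edges are straight and alike. Origin at its underside centre. Starts ridge up on the box floor under the lid, its length along the box's y.
- ruler_end_a (a point): Point on the underside centre line of the ruler, at ruler x = +57 mm, y = 0.
- ruler_end_b (a point): Point on the underside centre line of the ruler, at ruler x = -57 mm, y = 0.
- block: Loose clear glass block, 0.31 to 0.42 kg, flat on the paper: 114 mm long (x), 64 mm wide (y), 20 mm high. Origin at its underside centre; long faces at y = +32 and -32 mm. The +y face is the one away from the ray box, towards the robot's left (+-0.45 rad). It slides if pushed with more than about 2 N.
- sheet: White A3 paper sheet, 297 mm (x) by 420 mm (y), taped flat on the bench at height 0 (thickness negligible), fixed; origin at its centre. Its y axis points to the robot's left, give or take 0.15 rad.
- ray_box: Bystander: dark grey lamp box with a slit in its front, 74 x 180 x 80 mm (x, y, z), origin at the centre of its underside, its slit end (+y) towards the block; it stands on the robot's right of the block.
- prism: Bystander: clear triangular prism, sides 60 mm, 20 mm high, lying flat on the sheet beside the ray box, origin at its underside centre.
- half_round: Bystander: clear half-round block, 90 mm across and 45 mm deep, 20 mm high, lying flat on the sheet beside the ray box, origin at its underside centre.
- pen: Bystander: red felt pen, 145 mm long, 12 mm thick, lying at the sheet's near left corner, origin on its underside near its middle.
- cup: Bystander: clear plastic cup, 72 mm across, 95 mm high, at the far side of the bench, origin at its underside centre.
- tub: Bystander: plastic food tub with a teal lid, 108 x 148 x 60 mm, at the far side of the bench, origin at its underside centre.
- calculator: Bystander: dark pocket calculator, 150 x 78 x 16 mm, lying on the bench beyond the box, origin at its underside centre.
Not all that is in view belongs to the job. Leave any turquoise look-alike of the ruler alone. What is shaped like the block but orange is not meant.

How it is judged:
By the outcome, as a careful person would: the job done as asked, in the order asked, and still so for the second after the job is handed in, with the robot touching nothing.
It also fails if it takes over 58 s, if anything falls off the work surface, if the arm or the gripper's body presses on something with over 40 N, if the wrist force passes 120 N, or if a joint passes its speed limit or range.

ROBOT

A 6-joint arm with a two-finger parallel gripper is mounted at the origin on the work surface. World frame = base frame: x ahead of the robot, y to its left, z up, the work surface at z = 0. Lengths are in m, angles in rad, forces in N, time in s.
With the tool pointing down it reaches from about 0.425 to 0.925 m from the base axis. Payload 12.5 kg.
Tool frame: the origin (TCP) lies at the very end of the fingers, on their centre line; the grasp point (between the pads) lies 19 mm behind it; z points along the fingers, y is the line along which they close (so a half turn about z gives the same grasp; the last joint's range is limited). The gripper opens to 85 mm and grips with 20 to 120 N. Pads are 22 mm wide; open, the fingers measure 114 mm over their backs; the gripper's body (76 mm by 85 mm) begins 54 mm behind the grasp point. The pads swing forward as they close: fully open they stand 13 mm farther back than shut.
Start: joints at [-1.366, 0.491, 1.559, -0, 1.092, -0.106], TCP at [0.191, -0.595, 0.231] pointing down, gripper open.
Joint ranges: [-3.1, 3.1], [-0.84, 2.19], [0.05, 2.79], [-1.13, 4.28], [0.06, 2.93], [-2.69, 2.69]. Speed limits (rad/s): [2.22, 2.22, 2.79, 3.14, 3.14, 3.14].

INTERFACE

Orientations are given as a unit quaternion [w, x, y, z].
In Python, from station import r gives the robot as it stands.
- The arm moves only by the shell command python3 -m creep 'ROWS' [FORCE]. ROWS is JSON, a list that holds one entry, the list of rows, each a list of 5 numbers: the finger opening in cm, from 0 to 8.54, then the shift along the world's x, y, z in cm, then the turn about the world's z in rad. A call has exactly 10 rows; each row shifts and turns the commanded pose from where the row before left it; what a row does not reach is not made up. A row lasts 1/12 s, in which the tool goes at most 41.7 mm and 7.16 degrees, less where a joint would pass 70% of its speed; a pose out of reach is approached as far as the arm can. A call with a gripper value outside its range is refused whole. The fingers move at their own pace and stop on an object; FORCE is the grip in N (left out, the last holds). Time passes only in rows, so rows that do not move let the fingers close, or fill a call up. It gives the time, the measured TCP pose, the force, the opening and the grip force at its end, in the units of the state.
- r.get_obs(): the state, without advancing time (a new reading comes with each control period).
- r.get_image(name): name is "scene" or "side" or "wrist"; returns a dict with "frame" (420x560x3 uint8, red, green, blue), "camera_matrix" (3x3 intrinsics, pixels), "position" and "attitude" of the camera in the world. Camera axes: x right, y up, looking along -z (the intrinsics and any distortion apply to the point x, -y, -z); pixel columns grow to the right and rows downward; lengths in m; the calibration is good to about 2 mm. A picture is of the moment at which its call begins. There is no depth.
- r.hand_in(): hands the job in; it is judged then, once.
The state is a dict: "t": time; "qpos": joint angles; "joint_vel": joint speeds; "joint_efforts": joint torques, N m; "eef_pos": TCP position; "tool_rot": TCP orientation; "force": force on the tool from outside, world axes, zero at the start; "moment": the same for the moment, N m; "grip_width": finger opening in m; "grip_force": force on a finger pad.
Only numpy, scipy, OpenCV 4.12 (cv2) and the standard library are available. Lean on these libraries where they do the work, as an engineer would, in place of code of your own. Each camera call takes 0.05 s, during which the arm holds its last target. There are 200 camera calls.

## Working session

There is one attempt and no reset: what is moved stays moved. The work goes in short steps, Python scripts to look and compute and a shell command to move; the robot and the scene stay as the last step left them, time stands still between calls to the robot, and variables do not carry over. Pictures are saved under pics/ and viewed, at most 10 in all, crops included, and the job is handed in when it is done.

```bash
mkdir -p pics; ls; python3 - <<'E'
from station import r
import cv2,numpy as np
for n in ["scene","side"]:
    d=r.get_image(n); cv2.imwrite(f"pics/{n}0.png",cv2.cvtColor(d["frame"],cv2.COLOR_RGB2BGR))
    print(n,{k:np.round(v,3).tolist() if k!="frame" else 0 for k,v in d.items()})
print(r.get_obs())
E
```

```text
pics
scene {'frame': 0, 'camera_matrix': [[474.916, 0.0, 280.251], [0.0, 474.916, 215.593], [0.0, 0.0, 1.0]], 'position': [1.507, -0.348, 1.017], 'attitude': [0.748, 0.326, 0.231, 0.531]}
side {'frame': 0, 'camera_matrix': [[421.096, 0.0, 281.218], [0.0, 421.096, 206.777], [0.0, 0.0, 1.0]], 'position': [0.132, 0.44, 0.838], 'attitude': [-0.306, -0.111, 0.303, 0.896]}
{'t': 0.1, 'qpos': array([-1.36560961e+00,  4.91481441e-01,  1.55940538e+00,  2.43610063e-05,
        1.09167845e+00, -1.05606941e-01]), 'joint_vel': array([-1.31640958e-03, -1.18448465e-03, -1.73362168e-03, -1.06159130e-03,
        5.71489496e-04,  6.58731472e-06]), 'joint_efforts': array([ 2.16167362e-03, -6.19446731e+01, -2.62026376e+01, -9.55198766e-05,
        2.88914074e-03,  2.55684046e-05]), 'eef_pos': array([ 0.19111559, -0.59485181,  0.23079145]), 'tool_rot': array([-4.86242597e-04,  9.87950943e-01,  1.54766590e-01, -1.34103126e-05]), 'force': array([ 0.94422351, -0.33655252, -0.01474218]), 'moment': array([ 0.00042812, -0.0266293 , -0.02010791]), 'grip_force': 0.0, 'grip_width': 0.08531097044744497}
```

View pics/scene0.png

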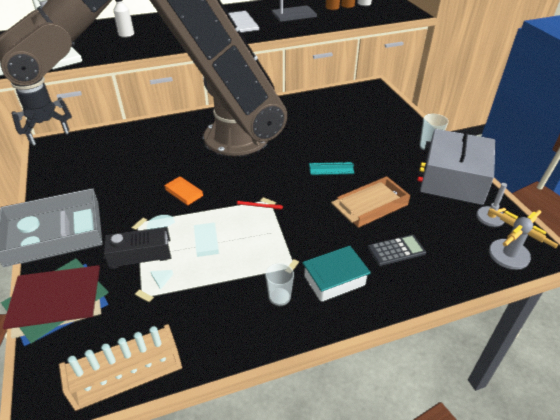

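View pics/side0.png

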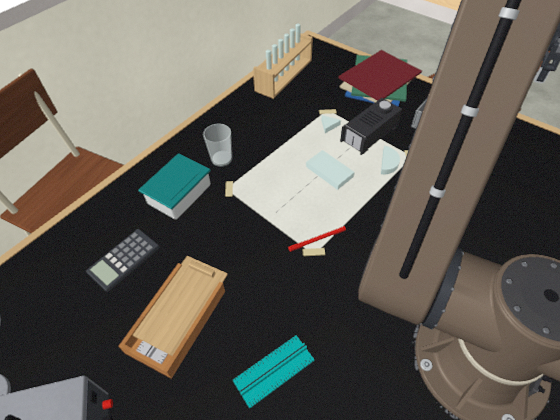

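The scene view shows the box around (370,200), the block at (206,240), the ray box at (137,247) and the pen at (260,205). In the side view the box is at (175,315) with the lid slightly open, the ruler end is visible at (152,352), and the block is at (330,170).

```bash
cat > h.py <<'E'
from station import r
import cv2,numpy as np
from scipy.spatial.transform import Rotation as R
def cam(n):
    d=r.get_image(n); q=d["attitude"]; d["R"]=R.from_quat(np.r_[q[1:],q[0]]).as_matrix(); d["bgr"]=cv2.cvtColor(d["frame"],cv2.COLOR_RGB2BGR); return d
def cast(d,px,z):
    px=np.atleast_2d(np.asarray(px,float)); K=d["camera_matrix"]
    c=np.c_[(px[:,0]-K[0,2])/K[0,0],-(px[:,1]-K[1,2])/K[1,1],-np.ones(len(px))]@d["R"].T
    p=np.asarray(d["position"]); return p+c*((z-p[2])/c[:,2])[:,None]
def proj(d,P):
    c=(np.atleast_2d(P)-d["position"])@d["R"]; K=d["camera_matrix"]
    return np.c_[K[0,0]*c[:,0]/-c[:,2]+K[0,2],K[1,1]*-c[:,1]/-c[:,2]+K[1,2]]
def crop(d,x,y,w,h,s): return cv2.resize(d["bgr"][y:y+h,x:x+w],None,fx=s,fy=s,interpolation=cv2.INTER_CUBIC)
E
python3 - <<'E'
from h import *
a=cam("side");b=cam("scene")
im=np.zeros((600,800,3),np.uint8)
im[:600,:400]=crop(a,110,245,130,150,4)[:600,:400] if 0 else cv2.resize(a["bgr"][245:395,115:240],(400,480)).repeat(1,0)[:480] if 0 else 0
x=crop(a,115,250,125,135,4); im[:540,:500]=x   # 500x540 box side
y=crop(a,295,140,70,60,4); im[:240,510:790]=y
y=crop(b,175,210,70,60,4); im[300:540,510:790]=y
cv2.imwrite("pics/c1.png",im)
E
```

```text
(no output)
```

View pics/c1.png

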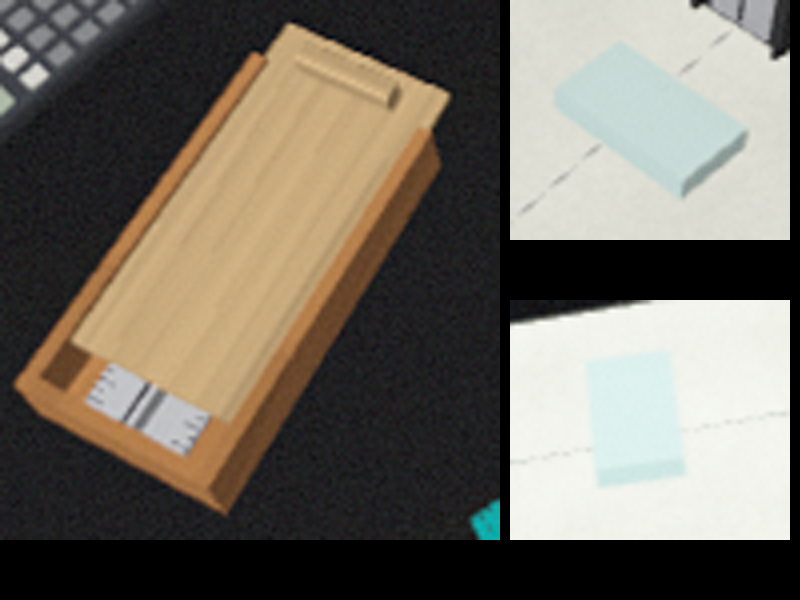

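The crops show the box rim corners at about (15,383), (215,492), (435,132) and (262,55). The lid's open end is at (72,345)–(235,420), the pull strip runs (300,57)–(395,90), and the block top in the side crop is (620,42), (747,132), (683,182), (556,92).

```bash
python3 - <<'E'
from h import *
a=cam("side");b=cam("scene")
np.set_printoptions(precision=4,suppress=True)
f=lambda pts,ox,oy:np.array(pts,float)/4+[ox-.375,oy-.375]
P=f([(15,383),(216,490),(435,132),(262,55)],115,250)
c=cast(a,P,.04)[:,:2];print("box rim",c.tolist(),c.mean(0))
print([np.linalg.norm(c[i]-c[(i+1)%4]) for i in range(4)])
l=cast(a,f([(290,22),(450,95),(235,420),(72,345)],115,250),.035)[:,:2];print("lid",l.tolist())
for n,u in(("e1",c[0]-c[3]),("e2",c[1]-c[2]),("l1",l[3]-l[0]),("l2",l[2]-l[1])): print(n,np.arctan2(u[1],u[0])-np.pi/2,np.linalg.norm(u))
print("pull",cast(a,f([(300,57),(392,95)],115,250),.051)[:,:2])
# block
s=cast(a,f([(620-510,42),(747-510,132),(683-510,182),(46,92)],295,140),.02)[:,:2]
print("block side",s.tolist(),s.mean(0),[np.linalg.norm(s[i]-s[(i+1)%4]) for i in range(4)])
s=cast(b,f([(588-510,58),(668-510,51),(684-510,162),(596-510,168)],175,210),.02)[:,:2]
print("block scene",s.tolist(),s.mean(0),[np.linalg.norm(s[i]-s[(i+1)%4]) for i in range(4)])
for u in (s[3]-s[0],s[2]-s[1]):print(np.arctan2(u[1],u[0]))
E
```

```text
box rim [[0.5611476302182672, 0.4162815914603028], [0.4474947660480726, 0.3912915927877739], [0.4919595764939959, 0.19481124573619504], [0.5984651202973438, 0.21804233663002004]] [0.5248 0.3051]
[np.float64(0.11636783734237609), np.float64(0.20144886732245673), np.float64(0.10900969885732191), np.float64(0.2017210876965216)]
lid [[0.6043405974850358, 0.1925161272878278], [0.5028405492617289, 0.17209828199591082], [0.46632252572114086, 0.36324266025875057], [0.5566664620179661, 0.38694064021144153]]
e1 0.18606726614146107 0.2017210876965216
e2 0.22255778842523477 0.20144886732245673
l1 0.2404619786994746 0.2001842012200687
l2 0.1887746119207363 0.19460148865000626
pull [[0.5749 0.2095]
 [0.5198 0.1961]]
block side [[0.5600698791211188, -0.2715937025220935], [0.4472704801544485, -0.25335903102486484], [0.45684113413968996, -0.19228890833790707], [0.5673666437906831, -0.2072592100686857]] [ 0.5079 -0.2311] [np.float64(0.11426376351168342), np.float64(0.06181551021147761), np.float64(0.11153473995810605), np.float64(0.0647469666770621)]
block scene [[0.44706684511186845, -0.25108744807007705], [0.45948033332284166, -0.1922508861295459], [0.575241682767616, -0.20828025172874293], [0.5602906612165496, -0.26881896846502507]] [ 0.5105 -0.2301] [np.float64(0.060131819451484485), np.float64(0.11686586578975008), np.float64(0.06235759191546976), np.float64(0.1146038365362308)]
-0.15534416506440954
-0.13759411954191147
```

```bash
python3 -m creep '[[[5,2.8,2.7,0,-0.01],[5,2.8,2.7,0,-0.01],[5,2.8,2.7,0,-0.01],[5,2.8,2.7,0,-0.01],[5,2.8,2.7,0,-0.01],[5,2.8,2.7,0,-0.01],[5,2.8,2.7,0,-0.01],[5,2.8,2.7,0,-0.01],[5,2.8,2.7,0,-0.01],[5,2.8,2.7,0,-0.016]]]'; python3 -m creep '[[[5,0.7,3.9,0,0],[5,0.7,3.9,0,0],[5,0.7,3.9,0,0],[5,0.7,3.9,0,0],[5,0.7,3.9,0,0],[5,0.7,3.9,0,0],[5,0.7,3.9,0,0],[5,0.7,3.9,0,0],[5,0.7,3.9,0,0],[5,0.7,3.9,0,0]]]'
```

```text
t: 1.13
eef_pos: [0.4723, -0.3235, 0.2314]
tool_rot: [0.0, 0.995, 0.102, 0.0]
force: [0.5, -1.2, -0.3]
grip_width: 0.0499
grip_force: 0.0
t: 1.97
eef_pos: [0.5411, 0.0669, 0.2315]
tool_rot: [0.0, 0.995, 0.102, 0.0]
force: [0.8, -1.0, -0.2]
grip_width: 0.0501
grip_force: 0.0
```

```bash
python3 -m creep '[[[5,0.1,3.6,-1,0],[5,0.1,3.6,-1,0],[5,0.1,3.6,-1,0],[5,0.1,2.8,-2,0],[5,0,0,-4,0],[5,0,0,-1,0],[5,0,0,0,0],[5,0,0,0,0],[5,0,0,0,0],[5,0,0,0,0]]]'; python3 - <<'E'
from h import *
a=cam("wrist"); print(a["position"],a["R"].round(3).tolist()); cv2.imwrite("pics/w1.png",a["bgr"])
e=r.get_obs()["eef_pos"]; print(e, proj(a,[e,[e[0],e[1],.051]]))
E
```

```text
t: 2.8
eef_pos: [0.546, 0.2003, 0.1331]
tool_rot: [-0.0, 0.995, 0.102, 0.001]
force: [-0.2, 0.9, -0.6]
grip_width: 0.0499
grip_force: 0.0
[0.61625894 0.21524352 0.27612104] [[0.202, 0.939, 0.28], [-0.979, 0.193, 0.057], [-0.0, -0.285, 0.958]]
[0.54591638 0.20042117 0.13301881] [[278.24319751 257.25938691]
 [278.04047433 209.5808649 ]]
```

View pics/w1.png

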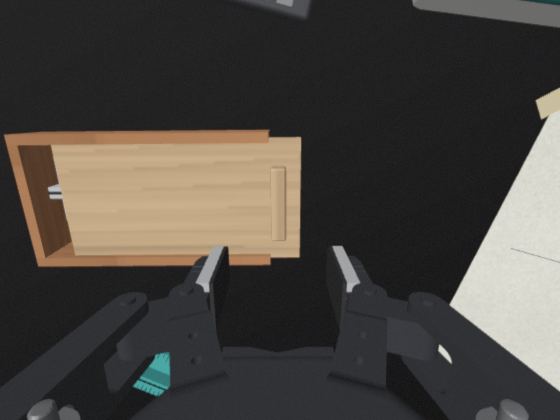

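The wrist view shows the pull strip centred at (279,204), right under the tool axis (278,210), and well aligned.

```bash
python3 -m creep '[[[5,0,0.1,-3,0],[5,0,0.1,-3,0],[5,0,0,-2,0],[5,0,0,-1.2,0],[5,0,0,0,0],[0.8,0,0,0,0],[0.8,0,0,0,0],[0.8,0,0,0,0],[0.8,0,0,0,0],[0.8,0,0,0,0]]]' 30; python3 -m creep '[[[0.8,0,0,0,0],[0.8,0,0,0,0],[0.8,0.2,-1,0,0],[0.8,0.2,-1,0,0],[0.8,0.4,-2,0,0],[0.8,0.4,-2,0,0],[0.8,0.4,-2,0,0],[0.8,0.4,-2,0,0],[0.8,0.2,-1,0,0],[0.8,0.2,-1,0,0]]]'
```

```text
t: 3.68
eef_pos: [0.5459, 0.203, 0.0409]
tool_rot: [-0.0, 0.995, 0.102, 0.001]
force: [-0.8, -0.9, 6.1]
grip_width: 0.0112
grip_force: 33.4
t: 4.52
eef_pos: [0.5718, 0.0822, 0.0409]
tool_rot: [0.0, 0.995, 0.102, 0.003]
force: [8.1, 3.1, 0.2]
grip_width: 0.0109
grip_force: 32.7
```

```bash
python3 -m creep '[[[0.8,0.3,-1,0,0],[0.8,0.2,-0.7,0,0],[0.8,0.1,-0.4,0,0],[0.8,0.1,-0.3,0,0],[0.8,0.05,-0.2,0,0],[0.8,0.05,-0.2,0,0],[0.8,0.05,-0.2,0,0],[0.8,0,0,0,0],[0.8,0,0,0,0],[0.8,0,0,0,0]]]'
```

```text
t: 5.35
eef_pos: [0.577, 0.058, 0.0407]
tool_rot: [-0.002, 0.995, 0.102, 0.0]
force: [-4.5, 43.4, 10.9]
grip_width: 0.0108
grip_force: 34.3
```

```bash
python3 -m creep '[[[4,0,0.2,0,0],[4,0,0,0,0],[4,0,0,0,0],[4,0,0,2,0],[4,0,0,4,0],[4,0,0.5,4,0.1],[4,-0.5,3,2,0.12],[4,-0.8,3.8,1,0.12],[4,-0.8,3.8,0,0.12],[4,-0.8,3.8,0,0.12]]]';python3 -m creep '[[[4,-0.8,3.8,0,0.12],[4,-0.8,3.8,0,0.12],[4,-0.8,3.5,0,0.12],[4,0,0,0,0.12],[4,0,0,0,0.12],[4,0,0,0,0.12],[4,0,0,0,0.12],[4,0,0,0,0.12],[4,0,0,0,0.03],[4,0,0,0,0]]]'; python3 - <<'E'
from h import *
a=cam("wrist"); cv2.imwrite("pics/w2.png",a["bgr"])
o=r.get_obs();e=o["eef_pos"]; print(e,2*np.arctan2(o["tool_rot"][2],o["tool_rot"][1]), proj(a,[[e[0],e[1],.023]]))
np.savez("w2.npz",**a)
E
```

```text
t: 6.18
eef_pos: [0.5486, 0.2047, 0.1706]
tool_rot: [0.0, 0.923, 0.384, 0.001]
force: [1.1, -0.6, -1.2]
grip_width: 0.0403
grip_force: 0.0
t: 7.02
eef_pos: [0.5249, 0.3143, 0.1694]
tool_rot: [0.0, 0.631, 0.776, -0.0]
force: [0.4, -0.3, 0.5]
grip_width: 0.0401
grip_force: 0.0
[0.52486975 0.31444788 0.16941849] 1.773137378122192 [[278.74363377 190.92848485]]
```

View pics/w2.png

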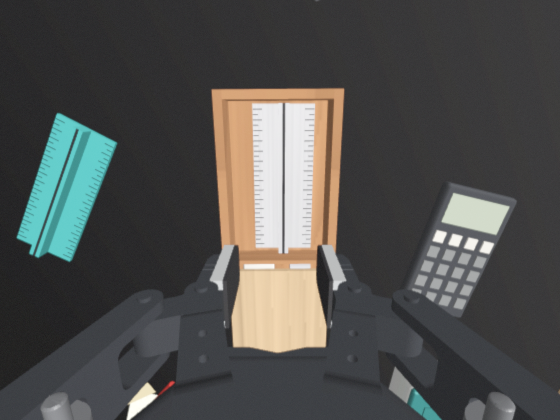

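The lid is clear of the compartment. The ruler's plate corners are at about (252,103), (315,103), (311,250), (256,250), with the ridge near column 284.

```bash
python3 - <<'E'
from h import *
a=dict(np.load("w2.npz"))
c=cast(a,[(251.5,102.5),(315,102.5),(311.5,249.5),(256,249.5)],.009)[:,:2]
print(c.round(4).tolist(),c.mean(0))
for u in (c[0]-c[3],c[1]-c[2]):print(np.arctan2(u[1],u[0]),np.linalg.norm(u))
e=r.get_obs()["eef_pos"]; print((c.mean(0)-e[:2])*100)
g=a["bgr"]; print(g[180,245:325].mean(1).astype(int).tolist())
E
```

```text
[[0.4824, 0.3909], [0.5418, 0.4032], [0.5745, 0.2532], [0.5147, 0.2408]] [0.52835012 0.32202664]
1.7825069677324323 0.15349798225432537
1.7856468246393495 0.15348470138249407
[0.34803727 0.75787579]
[166, 164, 163, 164, 166, 166, 164, 161, 166, 193, 185, 184, 184, 183, 179, 179, 181, 189, 215, 232, 235, 234, 233, 231, 232, 236, 234, 231, 230, 232, 232, 231, 231, 232, 231, 231, 225, 160, 84, 126, 224, 231, 230, 231, 230, 229, 228, 229, 233, 234, 234, 232, 231, 231, 231, 234, 234, 230, 207, 191, 191, 188, 185, 185, 186, 185, 187, 196, 184, 180, 178, 176, 173, 171, 169, 168, 167, 166, 166, 145]
```

```bash
python3 -m creep '[[[3,0.35,0.75,-2,0.01],[3,0,0,-4,0],[3,0,0,-4,0],[3,0,0,-3,0],[3,0,0,-1.7,0],[3,0,0,-1,0],[3,0,0,0,0],[0.6,0,0,0,0],[0.6,0,0,0,0],[0.6,0,0,0,0]]]' 40; python3 -m creep '[[[0.6,0,0,0,0],[0.6,0,0,0,0],[0.6,0,0,0,0],[0.6,0,0,0.5,0],[0.6,0,0,1,0],[0.6,0,0,2,0],[0.6,0,0,3,0],[0.6,0,0,3,0],[0.6,0,0,3,0],[0.6,0,0,0,0]]]'
```

```text
t: 7.9
eef_pos: [0.5288, 0.3227, 0.0138]
tool_rot: [0.001, 0.628, 0.778, 0.001]
force: [-0.1, -0.1, -0.7]
grip_width: 0.0088
grip_force: 41.6
t: 8.73
eef_pos: [0.53, 0.3234, 0.1439]
tool_rot: [0.002, 0.627, 0.779, 0.004]
force: [1.5, -0.5, -0.8]
grip_width: 0.009
grip_force: 41.6
```

```bash
python3 -m creep '[[[0.6,-0.1,-2,0,0.06],[0.6,-0.1,-3.5,0,0.1],[0.6,-0.1,-4,0,0.1],[0.6,-0.1,-4,0,0.12],[0.6,-0.1,-4,0,0.12],[0.6,-0.1,-4,0,0.12],[0.6,-0.1,-4,0,0.12],[0.6,-0.1,-4,0,0.12],[0.6,-0.1,-4,0,0.12],[0.6,-0.1,-4,0,0.1]]]' ;python3 -m creep '[[[0.6,-0.1,-4,0,0.1],[0.6,0,-3.5,0,0.03],[0.6,0,-2.2,0,0],[0.6,0,-1,0,0],[0.6,0,0,-2,0],[0.6,0,0,-3,0],[0.6,0,0,-3,0],[0.6,0,0,-1,0],[0.6,0,0,0,0],[0.6,0,0,0,0]]]'; python3 - <<'E'
from h import *
a=cam("wrist"); s=cam("side"); b=cam("scene")
im=np.zeros((600,800,3),np.uint8); im[:420,:560]=a["bgr"]; 
x=crop(s,270,110,120,110,2); im[:220,560:800]=x; x=crop(b,150,190,120,90,2); im[230:410,560:800]=x
cv2.imwrite("pics/w3.png",im); np.savez("w3.npz",**a)
o=r.get_obs(); print(o["eef_pos"],2*np.arctan2(o["tool_rot"][2],o["tool_rot"][1]))
E
```

```text
t: 9.57
eef_pos: [0.5186, -0.0409, 0.1379]
tool_rot: [0.0, 0.155, 0.988, 0.0]
force: [1.7, 1.0, -1.8]
grip_width: 0.0089
grip_force: 41.6
t: 10.4
eef_pos: [0.5182, -0.1461, 0.0479]
tool_rot: [-0.0, 0.093, 0.996, 0.0]
force: [0.2, -1.3, -0.3]
grip_width: 0.0087
grip_force: 41.6
[ 0.51872824 -0.14646192  0.04888971] 2.955286938226343
```

View pics/w3.png

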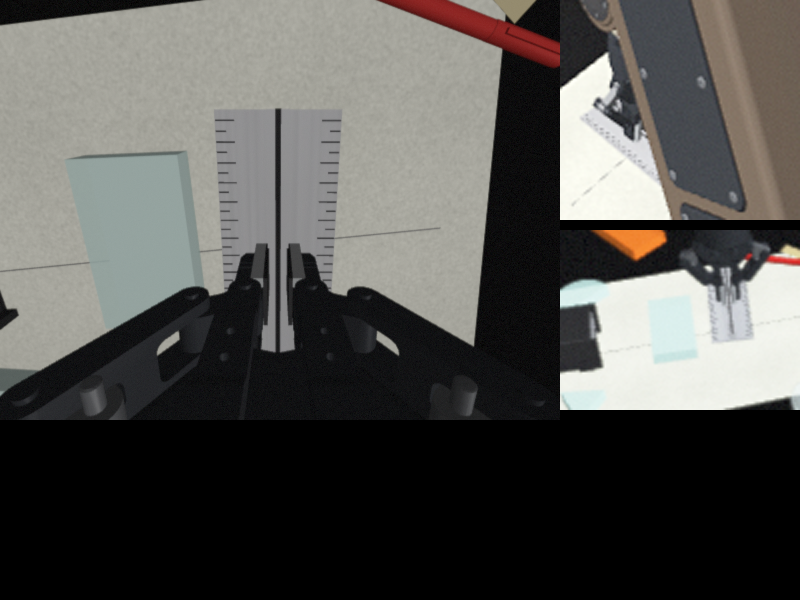

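The wrist view shows the ruler held level. Its left edge is at columns 215–222, and the block's near face edge runs from (187,152) to (204,290).

```bash
python3 - <<'E'
from h import *
a=dict(np.load("w3.npz"));g=a["bgr"].astype(int)
for y in (170,200,230,260): print(y,[tuple(p) for p in g[y,160:226:1].tolist()][10:64:1] if y==200 else g[y,170:226,2].tolist())
E
```

```text
170 [148, 149, 149, 148, 148, 147, 149, 149, 147, 136, 131, 130, 131, 131, 132, 130, 131, 130, 132, 146, 163, 166, 167, 164, 166, 169, 169, 166, 165, 164, 163, 166, 166, 167, 166, 167, 168, 166, 164, 163, 165, 166, 166, 166, 165, 166, 164, 153, 144, 143, 143, 144, 144, 143, 145, 146]
200 [(159, 162, 148), (159, 163, 148), (159, 163, 149), (159, 163, 148), (160, 163, 149), (159, 163, 148), (159, 163, 149), (159, 162, 149), (161, 164, 149), (159, 163, 149), (160, 163, 149), (159, 163, 149), (158, 161, 148), (146, 150, 137), (141, 144, 132), (140, 144, 131), (140, 143, 130), (140, 143, 130), (140, 143, 130), (140, 144, 131), (140, 144, 131), (139, 143, 130), (139, 145, 133), (150, 156, 152), (159, 168, 168), (161, 169, 170), (160, 168, 168), (160, 168, 169), (158, 167, 167), (158, 167, 168), (157, 166, 167), (160, 168, 169), (162, 171, 172), (164, 172, 173), (162, 170, 171), (158, 167, 167), (157, 165, 166), (159, 168, 169), (160, 169, 170), (161, 170, 170), (158, 167, 167), (158, 167, 167), (160, 168, 169), (159, 168, 169), (161, 169, 170), (162, 171, 172), (163, 172, 172), (163, 172, 172), (160, 168, 169), (144, 144, 145), (138, 138, 138), (140, 139, 139), (139, 139, 139), (139, 137, 138)]
230 [148, 148, 149, 147, 148, 147, 150, 148, 148, 149, 148, 150, 148, 148, 148, 148, 148, 139, 133, 131, 130, 129, 131, 130, 131, 131, 134, 154, 165, 166, 167, 167, 168, 169, 169, 170, 172, 171, 169, 167, 167, 165, 166, 169, 173, 172, 170, 167, 167, 167, 161, 135, 129, 131, 130, 133]
260 [149, 148, 148, 149, 149, 148, 147, 149, 148, 149, 148, 149, 149, 148, 148, 148, 149, 149, 149, 149, 148, 141, 133, 131, 131, 131, 130, 131, 131, 129, 136, 159, 165, 166, 168, 165, 163, 163, 166, 167, 166, 168, 170, 171, 168, 164, 164, 163, 165, 165, 166, 166, 156, 142, 143, 143]
```

```bash
cat > gap.py <<'E'
from h import *
def cross(v,th,up,start):
    for i in range(start,len(v)-1):
        if (up and v[i]<th<=v[i+1]) or (not up and v[i]>=th>v[i+1]): return i+(th-v[i])/(v[i+1]-v[i])
def fit(P):
    P=P[:,:2]; vx,vy,x,y=cv2.fitLine(P.astype(np.float32),cv2.DIST_HUBER,0,.001,.001).ravel()
    if vx<0: vx,vy=-vx,-vy
    return np.array([x,y]),np.array([vx,vy])
def run(a,zr,x0,rows):
    g=cv2.GaussianBlur(a["bgr"],(1,7),0)[:,:,2].astype(float); T=[];B=[];U=[]
    for y in rows:
        v=g[y]; t=cross(v,141,False,x0)
        if t is None: continue
        b=cross(v,150,True,int(t)+1); u=cross(v,154,False,int(b)+2)
        T.append((t,y));B.append((b,y));U.append((u,y))
    t,b,u=[fit(cast(a,p,z)) for p,z in((T,.02),(B,0.),(U,zr))]
    ang=[np.arctan2(q[1][1],q[1][0]) for q in (t,b,u)]
    print("angles top,bottom,ruler",np.round(ang,4))
    n=np.array([-b[1][1],b[1][0]])
    c=r.get_obs()["eef_pos"][:2]
    for nm,p in(("top",t),("bot",b)): print(nm,"face->ruler edge mm (at ruler pt)",1000*(u[0]-p[0])@n,"tcp->face",1000*(c-p[0])@n)
    print("tcp->ruler edge",1000*(c-u[0])@n,"n",n)
    return T,B,U
E
python3 - <<'E'
from gap import *
a=dict(np.load("w3.npz"))
T,B,U=run(a,.044,150,range(165,262,3))
# far corner of block top right for along-face position
p=cast(a,[(180,155)],.02)[0,:2];e=r.get_obs()["eef_pos"][:2];print("far corner",p,e)
E
```

```text
angles top,bottom,ruler [-0.1441 -0.1439 -0.1868]
top face->ruler edge mm (at ruler pt) 26.162378 tcp->face 54.38433000616111
bot face->ruler edge mm (at ruler pt) 26.184507 tcp->face 54.40646130748067
tcp->ruler edge 28.221952589878637 n [0.14339441 0.9896656 ]
far corner [ 0.45702525 -0.19046617] [ 0.51872824 -0.14646192]
```

```bash
python3 -m creep '[[[0.6,-0.1,-0.7,0,0.02],[0.6,-0.1,-0.7,0,0.023],[0.6,-0.1,-0.6,-0.5,0],[0.6,0,0,-0.8,0],[0.6,0,0,-1,0],[0.6,0,0,-0.8,0],[0.6,0,0,-0.5,0],[0.6,0,0,0,0],[0.6,0,0,0,0],[0.6,0,0,0,0]]]'; python3 - <<'E'
from gap import *
a=cam("wrist"); np.savez("w4.npz",**a); g=a["bgr"]; cv2.imwrite("pics/w4.png",g)
o=r.get_obs(); print(o["eef_pos"],2*np.arctan2(o["tool_rot"][2],o["tool_rot"][1])-np.pi,o["force"])
for y in (150,190,230):print(y,g[y,185:250,2].tolist())
E
```

```text
t: 11.38
eef_pos: [0.5151, -0.1663, 0.0114]
tool_rot: [-0.0, 0.072, 0.997, 0.0]
force: [0.1, -0.1, -0.3]
grip_width: 0.0088
grip_force: 41.6
[ 0.51515239 -0.16634099  0.01153309] -0.14350373393097549 [ 0.15994206  0.56599764 -0.11917026]
150 [162, 161, 158, 158, 159, 162, 164, 165, 163, 163, 162, 163, 165, 166, 166, 166, 163, 161, 161, 161, 165, 171, 173, 173, 170, 169, 167, 166, 164, 163, 162, 146, 140, 141, 141, 141, 140, 141, 141, 145, 143, 141, 140, 140, 142, 143, 144, 145, 145, 145, 144, 144, 144, 146, 144, 145, 144, 146, 144, 145, 143, 142, 141, 144, 143]
190 [148, 149, 149, 149, 148, 150, 148, 150, 149, 149, 149, 148, 150, 150, 149, 149, 149, 149, 141, 132, 132, 131, 130, 130, 132, 130, 130, 134, 158, 170, 171, 168, 165, 153, 141, 139, 142, 139, 140, 140, 143, 143, 141, 139, 140, 141, 140, 142, 143, 144, 145, 143, 142, 144, 143, 143, 144, 145, 145, 144, 144, 142, 141, 139, 141]
230 [149, 150, 150, 150, 149, 150, 148, 149, 150, 149, 149, 149, 148, 149, 150, 149, 149, 148, 149, 149, 148, 140, 133, 132, 131, 131, 131, 132, 130, 134, 145, 166, 168, 168, 166, 159, 133, 131, 130, 133, 129, 131, 132, 133, 131, 131, 138, 141, 140, 141, 144, 144, 144, 144, 143, 142, 144, 143, 146, 145, 143, 145, 143, 142, 141]
```

View pics/w4.png

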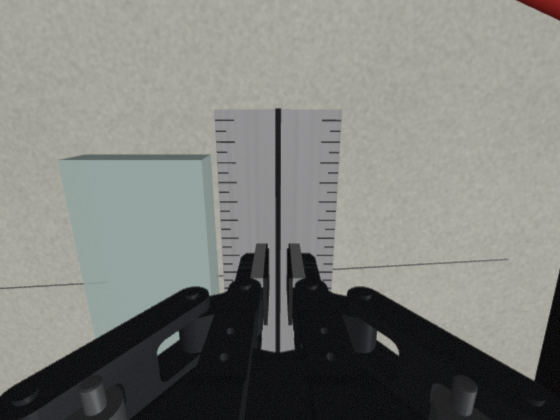

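The ruler's left edge (columns 216–222) is now parallel to the block face (columns 210–217), with a few pixels of gap.

```bash
python3 - <<'E'
from gap import *
a=dict(np.load("w4.npz"))
T,B,U=run(a,.0067,180,range(170,240,3))
p=cast(a,[(216,109),(341,109)],.0067)[:,:2];c=cast(a,[(205,157)],.02)[0,:2];print("ruler end",p,"blk corner",c,"end past corner",(p[0]-c)@[.9897,-.1434])
E
```

```text
angles top,bottom,ruler [-0.1437 -0.145  -0.1478]
top face->ruler edge mm (at ruler pt) 4.101388 tcp->face 34.0811660465774
bot face->ruler edge mm (at ruler pt) 4.1371408 tcp->face 34.1169187350312
tcp->ruler edge 29.979778005447596 n [0.1444761 0.9895083]
ruler end [[ 0.43544168 -0.18372354]
 [ 0.4438139  -0.12596643]] blk corner [ 0.45524827 -0.19012113] end past corner -0.020519996188431824
```

```bash
python3 -m creep '[[[0.6,0,0,-0.1,0.002],[0.6,0,0,-0.1,0],[0.6,0,-0.1,0,0],[0.6,-0.02,-0.1,0,0],[0.6,-0.02,-0.08,0,0],[0.6,-0.01,-0.05,0,0],[0.6,0,-0.03,0,0],[0.6,0,0,0,0],[0.6,0,0,0,0],[0.6,0,0,0,0]]]'; python3 - <<'E'
from gap import *
a=cam("wrist"); np.savez("w5.npz",**a); g=a["bgr"]
o=r.get_obs(); print(o["eef_pos"],2*np.arctan2(o["tool_rot"][2],o["tool_rot"][1])-np.pi,o["force"])
for y in (170,190,210,230):print(y,g[y,195:235].tolist()[8:32] if y==190 else g[y,195:235,2].tolist())
E
```

```text
t: 12.27
eef_pos: [0.5145, -0.17, 0.0093]
tool_rot: [0.0, 0.071, 0.997, 0.0]
force: [-0.6, -0.5, -1.0]
grip_width: 0.0088
grip_force: 41.6
[ 0.51447822 -0.17000517  0.00934215] -0.14153110261514001 [ 0.54022411  0.84521285 -0.52881831]
170 [150, 150, 149, 149, 150, 149, 149, 151, 150, 150, 150, 149, 149, 148, 145, 133, 132, 132, 131, 132, 131, 131, 137, 143, 145, 146, 145, 144, 143, 146, 146, 145, 143, 141, 141, 142, 143, 143, 144, 145]
190 [[160, 164, 150], [159, 163, 149], [159, 163, 149], [160, 163, 149], [159, 164, 149], [161, 164, 150], [159, 163, 149], [157, 161, 146], [144, 147, 135], [142, 145, 132], [141, 144, 131], [140, 144, 131], [139, 143, 130], [140, 143, 131], [139, 143, 130], [140, 141, 135], [139, 138, 138], [142, 141, 141], [142, 141, 141], [142, 141, 142], [140, 139, 139], [141, 140, 140], [143, 142, 142], [143, 143, 143]]
210 [150, 150, 149, 149, 150, 150, 149, 149, 149, 148, 151, 149, 149, 150, 149, 149, 148, 138, 132, 132, 130, 132, 132, 132, 131, 111, 105, 106, 108, 106, 105, 107, 107, 106, 111, 137, 140, 140, 142, 143]
230 [149, 149, 148, 148, 148, 148, 150, 149, 149, 150, 149, 149, 149, 150, 150, 149, 149, 149, 140, 134, 132, 131, 131, 132, 131, 134, 131, 130, 131, 129, 130, 132, 132, 133, 130, 131, 140, 139, 139, 141]
```

```bash
python3 -m creep '[[[0.6,0,-0.03,0,0],[0.6,0,0,-0.05,0],[0.6,0,0,-0.03,0],[0.6,0,0,0,0],[0.6,0,0,0,0],[0.6,0,0,0,0],[0.6,0,0,0,0],[0.6,0,0,0,0],[0.6,0,0,0,0],[0.6,0,0,0,0]]]'; python3 - <<'E'
from gap import *
a=cam("wrist"); g=cv2.GaussianBlur(a["bgr"],(1,7),0)[:,:,2].astype(float)
o=r.get_obs(); print(o["eef_pos"],o["force"])
T=[(cross(g[y],141,False,190),y) for y in range(170,240,3)]
p,d=fit(cast(a,T,.02)); n=np.array([-d[1],d[0]]); print(np.arctan2(d[1],d[0]),"tcp->face",1000*(o["eef_pos"][:2]-p)@n, "abs face offset",p@[.1445,.9895])
a=dict(np.load("w4.npz")); g=cv2.GaussianBlur(a["bgr"],(1,7),0)[:,:,2].astype(float)
p,d=fit(cast(a,[(cross(g[y],141,False,180),y) for y in range(170,240,3)],.02)); print("before",p@[.1445,.9895])
E
```

```text
t: 13.15
eef_pos: [0.5145, -0.1703, 0.0087]
tool_rot: [0.0, 0.071, 0.997, 0.0]
force: [-1.5, 1.9, 6.4]
grip_width: 0.0087
grip_force: 42.4
[ 0.51449544 -0.17031021  0.00869505] [-1.4164214   0.74852862  5.91627935]
-0.14439432 tcp->face 30.02845494610845 abs face offset -0.12422553095221521
before -0.12423683924227955
```

```bash
python3 -m creep '[[[1.1,0,0,0,0],[1.5,0,0,0,0],[2,0,0,0,0],[2,0,0,0,0],[2,0,0,0.5,0],[2,0,0,1,0],[2,0,0,3,0],[2,0,0,4,0],[2,0,0,4,0],[2,0,0,4,0]]]'; python3 -m creep '[[[2,0,4,0,0],[2,0,4,0,0],[2,0,4,0,0],[2,0,4,0,0],[2,0,4,0,0],[2,0,0,0,0],[2,0,0,0,0],[2,0,0,0,0],[2,0,0,0,0],[2,0,0,0,0]]]'; python3 - <<'E'
from h import *
w=cam("wrist");s=cam("side");b=cam("scene")
im=np.zeros((600,800,3),np.uint8); im[:300,:400]=cv2.resize(w["bgr"],(400,300)); im[:300,400:]=cv2.resize(s["bgr"],(400,300))
im[300:,:400]=crop(b,150,190,100,75,4); im[300:,400:]=crop(s,280,120,100,75,4)
cv2.imwrite("pics/f1.png",im)
E
```

```text
t: 14.03
eef_pos: [0.514, -0.1701, 0.1762]
tool_rot: [0.0, 0.071, 0.997, 0.0]
force: [0.3, -1.0, -0.0]
grip_width: 0.02
grip_force: 0.0
t: 14.87
eef_pos: [0.5146, 0.0285, 0.1737]
tool_rot: [0.0, 0.072, 0.997, 0.0]
force: [0.2, 0.2, -0.3]
grip_width: 0.0201
grip_force: 0.0
```

View pics/f1.png

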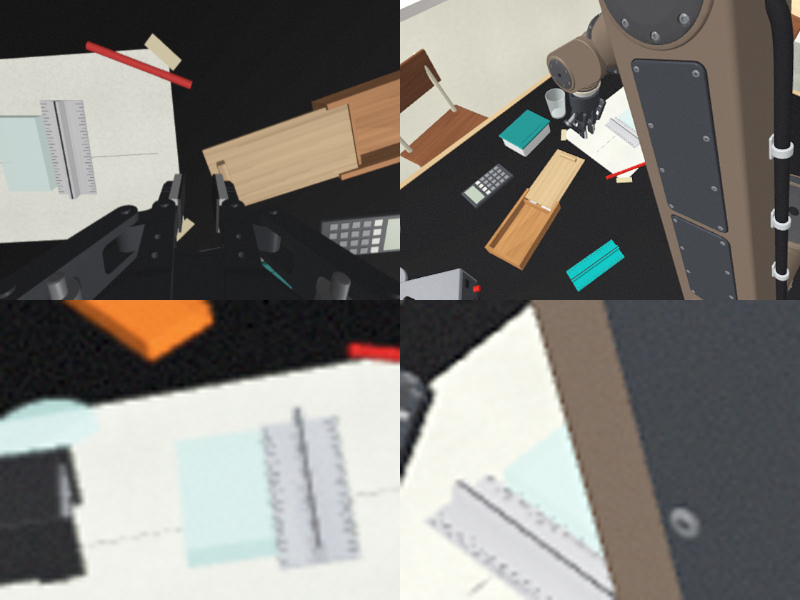

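The ruler lies flush on the block with its ends overhanging. The lid looks fully out. A close check of the ruler ends and the lid follows.

```bash
python3 - <<'E'
from h import *
w=cam("wrist");np.savez("w6.npz",**w)
im=np.zeros((600,800,3),np.uint8); im[:600,:400]=crop(w,0,120,133,200,3)[:600,:400] if 0 else 0
x=crop(w,0,125,140,160,3.75 if 0 else 3); im[:480,:420]=x
x=crop(w,270,130,126,160,3); im[:480,420:798]=x
cv2.imwrite("pics/f2.png",im)
E
```

```text
(no output)
```

View pics/f2.png

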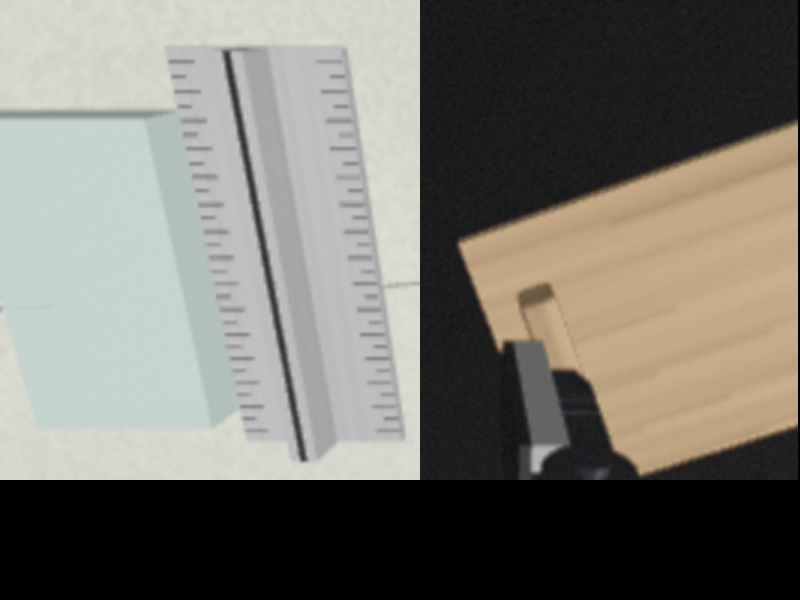

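The close-up shows no paper between ruler and block, with the ruler reaching past both face ends. The lid's far corner is at crop (459,241).

```bash
python3 - <<'E'
from h import *
a=dict(np.load("w6.npz"))
p=cast(a,[(270+39/3-.33,130+241/3-.33)],.035)[0,:2]; d=p-[.6043,.1925]; print(p,d,np.linalg.norm(d))
s=cam("side"); im=s["bgr"]; 
# interior: lid +y end vs partition, box frame y of pull from contact pose
e=np.array([.577,.058])-[.5248,.3051]; print("pull box y",e@[-.21,.978])
E
```

```text
[0.53145312 0.03156174] [-0.07284688 -0.16093826] 0.17665727215107638
pull box y -0.25262579999999996
```

```bash
python3 -c "
from station import r
print(r.hand_in())"
```

```text
the job is handed in; nothing more can be done
None
```

The job is handed in at about 15 s of robot time: the lid was pulled to its stop, and the ruler lies flat and flush against the block's far face, past both ends. The block did not move, and the arm touched nothing else.

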